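Unlatch the centrifuge lid and hold it at 60 degrees for the strut to be fitted

ROBOT

A 7-joint arm with a two-finger parallel gripper is mounted at the origin on a cart in front of the work surface, level with it; the furniture and walls round the work are solid. World frame = base frame: x ahead of the robot, y to its left, z up, the work surface at z = 0. Lengths are in m, angles in rad, forces in N, time in s.
With the tool pointing down it reaches from about 0.425 to 1.025 m from the base axis. Payload 9.4 kg.
Tool frame: the origin (TCP) lies on the centre line of the jaws, within the pads' length; the fingertips stand bot.nose_length ahead of it and the grasp point (between the pads) is the TCP (bot.nose_length is the distance from the TCP to the fingertips, in m); z points along the fingers, y is the line along which they close (so a half turn about z gives the same grasp; the last joint's range is limited). The gripper opens to 93 mm and grips with 3 to 60 N. Pads are 15 mm wide; open, the fingers measure 128 mm over their backs; the gripper's body (75 mm by 188 mm) begins 65 mm behind the grasp point.
Start: joints at [1.204, 0.599, -0.003, 1.599, 0.002, 0.943, -0.08], TCP at [0.207, -0.695, 0.238] pointing down, gripper open.
Joint ranges: [-2.57, 2.57], [-0.35, 1.97], [-1.29, 1.29], [0.11, 2.56], [-1.05, 4.19], [0.11, 1.86], [-2.63, 2.63]. Speed limits (rad/s): [2.22, 2.22, 3.01, 3.01, 3.14, 3.14, 3.14].

INTERFACE

Orientations are given as a unit quaternion [w, x, y, z].
In Python, from cell import bot, capture, get_calibration, search_frame, cut_out, landmark_of gives the robot as it stands.
- The arm moves only by the tool carry_out, never from a script. Its arguments are lists of equal length, an entry for each row: "rot": the turn, a rotation vector about the world's x, y, z in degrees, a list of three; "delta_pos": the shift along the world's x, y, z in mm, a list of three; "claw": the finger opening in mm, from 0 to 93. A call has 1 to 20 rows; each row shifts and turns the commanded pose from where the row before left it; what a row does not reach is not made up. A row lasts 1/12 s, in which the tool goes at most 41.7 mm and 7.16 degrees, less where a joint would pass 70% of its speed; a pose out of reach is approached as far as the arm can. A call is refused whole if a number of a shift passes 41.7 or a number of a turn 7.16, either way. A call with a gripper value outside its range is refused whole. The fingers move at their own pace and stop on an object; "squeeze" is the grip in N (left out, the last holds). Time passes only in rows, so rows that do not move let the fingers close. It gives the time, the measured TCP pose, the force, the opening and the grip force at its end, in the units of the state.
- bot.observe(): the state, without advancing time (a new reading comes with each control period).
- capture(name): name is "side" or "top"; returns (picture, depth): 480x640x3 uint8, blue, green, red; 480x640 float32, m along the optical axis (not along the pixel's ray), 0 where there is no reading.
- get_calibration(name): a dict with "fov_y" (degrees; the focal length in pixels is half the picture's height over the tangent of half this angle, whatever the lens; pixels are square), "cx", "cy" (the principal point, pixels), "T" (4x4, takes a point from camera to world coordinates). Camera axes: x right, y down, z forward; pixel columns grow to the right and rows downward; lengths in m; the calibration is good to about 2 mm. A picture is of the moment at which its call begins. get_calibration takes no time and is no camera call.
- bot.finish_job(): hands the job in; it is judged then, once.
Trained networks look in the newest picture that a camera, given by its name, has taken for a name from the list of things; names that differ only in an ending like _2 or _b are one class to them, and where a whole thing is asked for, a point or a joint stands for the part that bears it (a point fixed in the world has none). Each returns a list of dicts, best first, with "confidence" (0 to 1); they miss things now and then, are a little off and sometimes report something else, mostly with a low value. They report only what shows in the picture. A call takes as long as a camera call.
- search_frame(camera, label): "xyz" ([x, y, z] in m, in the coordinates of the camera as it stood for that picture, good to about 4 mm: the middle of the surface that is visible of it).
- cut_out(camera, label): "region" (480x640 bool, what is visible of it).
- landmark_of(camera, label): "xyz" ([x, y, z] in m, in the coordinates of the camera as it stood for that picture, good to about 4 mm: a listed point, or the origin of a listed thing).
The state is a dict: "time": time; "qpos": joint angles; "dq": joint speeds; "joint_torque": joint torques, N m; "position": TCP position; "tcp_rot": TCP orientation; "wrist_force": force on the tool from outside, world axes, zero at the start; "torque": the same for the moment, N m; "finger_gap": opening from 0.0 (shut) to 1.0 (fully open); "grasp_force": force on a finger pad.
Only numpy, scipy, OpenCV 4.12 (cv2) and the standard library are available. Lean on these libraries where they do the work, as an engineer would, in place of code of your own. Each camera call takes 0.05 s, during which the arm holds its last target. There are 200 camera calls.

TASK

The centrifuge's gas strut has been taken off, so its lid no longer stays up by itself. Press the release paddle on the front of the centrifuge fully down to its stop so that the lid pops off its latch, let the paddle come back up, then lift the lid by its bar handle, without letting it drop, to 60 degrees from shut, where the new strut can be clipped on. Finish while still holding the lid there, steady, with the gripper on the bar handle, and leave the other things on the bench where they are.

Things in the scene. Friction and masses are not known exactly. Their poses are not given: they have to be found in the camera images.
- centrifuge: small bench-top centrifuge, fixed to the bench: housing 210 mm deep (its x), 200 mm wide (its y), deck 100 mm and lid top 122 mm above the bench. Origin under the middle of the housing, on the bench; +x points from its front to its back (hinge side), z up. The front faces roughly to the robot: lid bar handle on the left half (+y), release paddle on the right half (-y).
- lid_bar (a point): middle of the lid's round bar handle (12 mm thick, along the centrifuge's y, 60 mm free between the arms that hold its ends; 31 mm free behind it to the lid's front edge); moves with the lid. Lid shut: centrifuge x -142, y 58, z 113 mm. It swings up and back 240 mm from the hinge line; as it starts 4 mm above that line's height, its elevation angle is the lid angle + 0.017 rad.
- lid_hinge (a point): fixed point on the lid's hinge line, straight behind the bar's middle: centrifuge x +98, y +58, z +109 mm. The hinge line runs along the centrifuge's y.
- lid (a joint): opening angle of the lid in rad: 0 shut, grows as its front rises, stop at 1.45; 60 degrees is 1.047. A steel hook latches it shut. Freed by the paddle, a spring pin lifts it to about 0.08; it stays there, but from any larger angle it falls back when let go (lid about 0.5 kg, centre 105 mm from the hinge).
- paddle_tread (a point): middle of the top face of the paddle's rubber tread (30 mm along the centrifuge's x, 46 mm wide), to be pressed down from above; moves with the paddle. At rest at centrifuge x -181, y -68, z 70 mm, that is 76 mm in front of the lid's front edge and beside, not under, the bar handle; about 19 mm lower at the stop.
- paddle (a joint): angle of the release paddle in rad: 0 at rest (up), 0.30 down at its stop. Its pin is 63 mm behind the tread's middle; the spring takes about 5 N on the tread to start and 10 N at the stop. Beyond about 0.15 the hook frees the lid. Let go, the paddle springs up and does not catch the popped lid again.
- gas_strut: the new gas strut lying beside the centrifuge: about 220 mm long, 15 mm thick; origin under its middle
- screwdriver: small screwdriver 155 x 22 x 22 mm lying on the bench; origin under its middle
- tip_box: closed pipette tip box, 90 x 118 x 77 mm; origin at the middle of its underside
- lab_timer: countdown timer, 62 x 68 x 19 mm; origin at the middle of its underside

How it is judged:
On the way, in this order (a step that is already met when the one before it is completed fails the run):
1. the release paddle is pressed down to its stop and the lid has popped off its latch (value of joint paddle above 0.25 rad and value of joint lid above 0.05 rad and contact force between the fingers and centrifuge above 1 N), for 0.1 s.
2. the paddle is back up and the lid is lifted to 60 degrees (value of joint paddle below 0.05 rad and value of joint lid between 0.96 and 1.134 rad), for 0.2 s.
At the end, for the whole second after the job is handed in: The lid stands 60 degrees open (within 5 degrees), still (under 0.08 rad/s), held by the gripper's fingers on its bar handle (contact force above 0.4 N), the release paddle is back up, and no other thing on the bench has been moved by more than 20 mm (all of step 2 and velocity of joint lid between -0.08 and 0.08 rad/s and contact force between the fingers and lid_c2 above 0.4 N); the arm keeps its last pose, push and grip.
It fails at once if another thing on the bench is moved by more than 20 mm (distance of any of gas_strut, screwdriver, tip_box, lab_timer from where it was at the start of the episode above 0.02 m).
It fails at once if the lid is let drop (it falls faster than 2 rad/s) (velocity of joint lid below -2 rad/s).
It also fails if it takes over 58 s, if anything falls off the work surface, if the arm or the gripper's body presses on something with over 40 N, if the wrist force passes 120 N, or if a joint passes its speed limit or range.

## Working session

There is one attempt and no reset: what is moved stays moved. The work goes in short steps, Python scripts to look and compute and a tool call to move; the robot and the scene stay as the last step left them, time stands still between calls to the robot, and variables do not carry over. Pictures are saved under pics/ and viewed, at most 10 in all, crops included, and the job is handed in when it is done.

Besides the shell and the picture viewer there is one more tool, called after "Call:" as name(argument=value, ...) on one line, values as JSON. carry_out: Moves the arm, as the interface text tells. Its arguments: {"type":"object","properties":{"rot":{"type":"array","items":{"type":"array","items":{"type":"number"}}},"delta_pos":{"type":"array","items":{"type":"array","items":{"type":"number"}}},"claw":{"type":"array","items":{"type":"number"}},"squeeze":{"type":"number"}},"required":["rot","delta_pos","claw"]}

```bash
mkdir -p pics
cat > h.py <<'E'
import numpy as np, cv2
from cell import bot, capture, get_calibration, search_frame, cut_out, landmark_of
def w(cam,p): T=np.array(get_calibration(cam)["T"]); return T[:3,:3]@np.array(p)+T[:3,3]
E
python3 - <<'E'
from h import *
o=bot.observe(); print(o['time'],np.round(o['position'],4),np.round(o['tcp_rot'],4),bot.nose_length,o['finger_gap'])
for c in("side","top"):
    im,d=capture(c); cv2.imwrite(f"pics/{c}0.png",im)
    k=get_calibration(c); print(c,k['fov_y'],k['cx'],k['cy'],np.round(k['T'],3).tolist())
    for l in("lid_bar","paddle_tread","lid_hinge","centrifuge","gas_strut","screwdriver","tip_box","lab_timer"):
        r=landmark_of(c,l)
        print(l,[(np.round(w(c,x['xyz']),3).tolist(),round(x['confidence'],2)) for x in r[:2]])
E
```

```text
0.0 [ 0.207  -0.6944  0.2368] [-7.000e-04  9.895e-01  1.444e-01 -2.000e-04] 0.019 1.0009456138101966
side 42.27192805245638 314.3191360631244 244.52738476440646 [[0.997, -0.041, 0.062, 0.457], [-0.075, -0.537, 0.84, -0.475], [-0.001, -0.842, -0.539, 0.643], [0.0, 0.0, 0.0, 1.0]]
lid_bar [([0.459, 0.301, 0.114], 0.8)]
paddle_tread [([0.453, 0.174, 0.065], 0.93)]
lid_hinge [([0.701, 0.355, 0.111], 0.62)]
centrifuge [([0.614, 0.279, -0.001], 0.84)]
gas_strut []
screwdriver [([0.355, 0.213, -0.002], 0.56), ([0.456, 0.178, 0.066], 0.24)]
tip_box [([0.448, 0.65, 0.001], 0.78)]
lab_timer [([0.524, 0.571, -0.004], 0.57)]
top 43.70534826754964 329.59776372638834 231.0822665350152 [[-0.008, -0.974, 0.228, 0.286], [-1.0, 0.008, 0.002, 0.398], [-0.004, -0.228, -0.974, 1.113], [0.0, 0.0, 0.0, 1.0]]
lid_bar [([0.461, 0.304, 0.116], 0.75)]
paddle_tread [([0.449, 0.177, 0.067], 0.95)]
lid_hinge [([0.698, 0.356, 0.106], 0.63)]
centrifuge [([0.614, 0.283, 0.001], 0.87)]
gas_strut [([0.552, 0.416, 0.002], 0.89)]
screwdriver [([0.555, 0.415, 0.001], 0.74), ([0.354, 0.214, -0.0], 0.59)]
tip_box [([0.446, 0.655, 0.002], 0.76)]
lab_timer [([0.52, 0.574, -0.003], 0.67)]
```

View pics/side0.png

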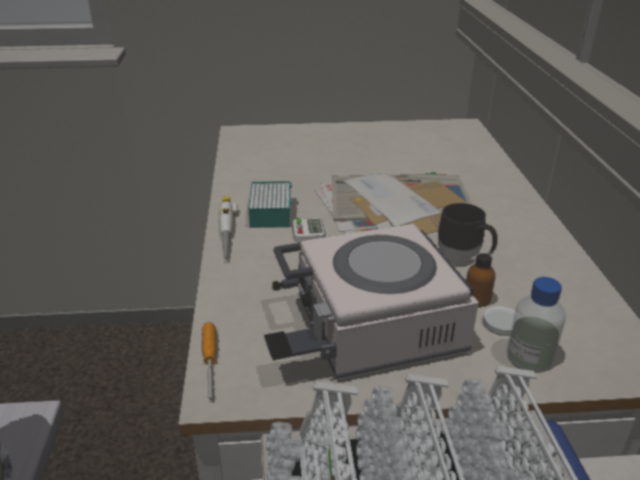

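View pics/top0.png

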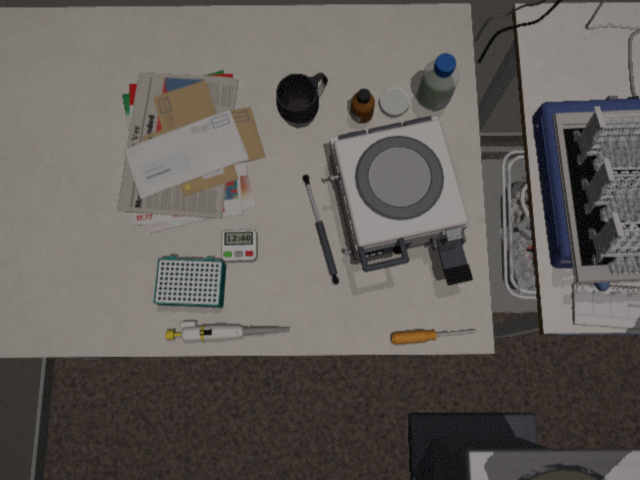

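Run:
```python
from h import *
# fit centrifuge planar pose to averaged landmarks
L=np.array([[-142,58],[-181,-68],[98,58],[0,0]])/1e3
W=np.array([[.460,.3025],[.451,.1755],[.6995,.3555],[.614,.281]])
l=L-L.mean(0);v=W-W.mean(0)
a=np.arctan2((l[:,0]*v[:,1]-l[:,1]*v[:,0]).sum(),(l*v).sum())
R=np.array([[np.cos(a),-np.sin(a)],[np.sin(a),np.cos(a)]]);t=W.mean(0)-R@L.mean(0)
print("yaw",np.degrees(a),"t",t); print((L@R.T+t).round(4),(L@R.T+t-W).round(4))
from scipy.spatial.transform import Rotation as Ro
print(Ro.from_quat(np.roll(bot.observe()['tcp_rot'],-1)).as_matrix().round(3))
```

```text
yaw 12.234519512654561 t [0.61364044 0.27881768]
[[0.4626 0.3054]
 [0.4512 0.174 ]
 [0.6971 0.3563]
 [0.6136 0.2788]] [[ 0.0026  0.0029]
 [ 0.0002 -0.0015]
 [-0.0024  0.0008]
 [-0.0004 -0.0022]]
[[ 0.958  0.286 -0.   ]
 [ 0.286 -0.958 -0.   ]
 [-0.    -0.    -1.   ]]
```

The views agree: in the top image the bar is at about (385,255) and the tread at about (455,265), with a dishwasher and rack at right (px 540-640). I'll check obstacle heights along the path before moving.

Run:
```python
from h import *
for c in("top","side"):
    im,d=capture(c);k=get_calibration(c);f=240/np.tan(np.radians(k['fov_y']/2))
    v,u=np.nonzero(d>0);z=d[v,u]
    P=np.c_[(u-k['cx'])/f*z,(v-k['cy'])/f*z,z]@np.array(k['T'])[:3,:3].T+np.array(k['T'])[:3,3]
    for y0 in np.arange(-.8,.3,.1):
        r=[]
        for x0 in np.arange(.1,1.0,.1):
            m=(P[:,0]>=x0)&(P[:,0]<x0+.1)&(P[:,1]>=y0)&(P[:,1]<y0+.1)
            r.append(round(float(P[m,2].max()),2) if m.sum()>5 else None)
        print(c,round(y0,1),r)
```

```text
top -0.8 [None, None, None, None, None, None, None, None, None]
top -0.7 [None, None, None, None, None, None, None, None, None]
top -0.6 [-0.75, -0.75, -0.74, None, None, None, None, None, None]
top -0.5 [-0.75, -0.75, -0.74, None, None, None, None, None, None]
top -0.4 [-0.74, -0.74, -0.74, None, None, None, None, None, None]
top -0.3 [-0.75, -0.74, -0.74, -0.75, None, None, None, 0.02, 0.01]
top -0.2 [0.01, -0.74, 0.02, 0.16, 0.19, 0.21, 0.12, 0.01, 0.11]
top -0.1 [0.02, -0.74, 0.02, 0.21, 0.22, 0.22, 0.21, 0.01, 0.13]
top -0.0 [0.02, -0.74, 0.01, 0.07, 0.09, 0.09, 0.09, 0.01, 0.13]
top 0.1 [0.01, -0.74, 0.02, 0.08, 0.13, 0.13, 0.12, 0.14, 0.01]
top 0.2 [-0.74, -0.74, 0.03, 0.12, 0.13, 0.14, 0.13, 0.14, 0.01]
side -0.8 [None, None, None, None, None, None, None, None, None]
side -0.7 [None, None, None, None, None, None, None, None, None]
side -0.6 [None, None, None, None, None, None, None, None, None]
side -0.5 [None, None, None, None, None, None, None, None, None]
side -0.4 [None, None, None, None, None, None, None, None, None]
side -0.3 [None, None, None, None, None, None, None, None, None]
side -0.2 [None, None, None, 0.21, 0.21, 0.21, None, None, None]
side -0.1 [None, None, None, 0.21, 0.21, 0.21, 0.2, 0.0, None]
side -0.0 [0.01, None, 0.0, 0.0, 0.0, 0.0, None, 0.0, 0.0]
side 0.1 [0.0, None, 0.02, 0.07, 0.13, 0.13, 0.12, 0.14, 0.0]
side 0.2 [None, None, 0.02, 0.12, 0.13, 0.13, 0.12, 0.14, 0.27]
```

Call:
carry_out(rot=[[0, 0, 0], [0, 0, 0], [0, 0, 0], [0, 0, 0], [0, 0, 0], [0, 0, 0], [0, 0, 0], [0, 0, 0], [0, 0, 0], [0, 0, 0], [0, 0, 0], [0, 0, 0], [0, 0, 0], [0, 0, 0], [0, 0, 0], [0, 0, 0], [0, 0, -4.4]], delta_pos=[[0, 0, 35], [0, 0, 35], [0, 0, 35], [18, 32, 0], [18, 32, 0], [18, 32, 0], [18, 32, 0], [18, 32, 0], [18, 32, 0], [18, 32, 0], [18, 32, 0], [18, 32, 0], [18, 32, 0], [18, 32, 0], [18, 32, 0], [18, 32, 0], [18, 32, 0]], claw=[0, 0, 0, 0, 0, 0, 0, 0, 0, 0, 0, 0, 0, 0, 0, 0, 0])

```text
time: 2.42
position: [0.4597, -0.2451, 0.343]
tcp_rot: [0.0, 0.994, 0.107, 0.0]
wrist_force: [0.6, 0.1, 0.2]
finger_gap: 0.009
grasp_force: 0.0
```

Call:
carry_out(rot=[[0, 0, 0], [0, 0, 0], [0, 0, 0], [0, 0, 0], [0, 0, 0], [0, 0, 0], [0, 0, 0], [0, 0, 0], [1.4, -6.5, 0], [1.4, -6.5, 0], [1.4, -6.5, 0], [0, 0, 0], [0, 0, 0], [0, 0, 0], [0, 0, 0], [0, 0, 0], [0, 0, 0], [0, 0, 0]], delta_pos=[[-1, 38, 0], [-1, 38, 0], [-1, 38, 0], [-1, 38, 0], [-1, 38, 0], [-1, 38, 0], [-1, 38, 0], [-1, 38, 0], [-1, 38, 0], [-1, 38, 0], [-1, 38, 0], [0, 0, -37], [0, 0, -37], [0, 0, -37], [0, 0, -37], [0, 0, -37], [0, 0, -37], [0, 0, 0]], claw=[0, 0, 0, 0, 0, 0, 0, 0, 0, 0, 0, 0, 0, 0, 0, 0, 0, 0])

```text
time: 3.92
position: [0.4587, 0.1677, 0.1623]
tcp_rot: [-0.011, 0.984, 0.106, 0.144]
wrist_force: [0.0, 0.9, 1.2]
finger_gap: 0.006
grasp_force: 0.0
```

Run:
```python
from h import *
from scipy.spatial.transform import Rotation as Ro
o=bot.observe();print(o['position'],o['wrist_force'],Ro.from_quat(np.roll(o['tcp_rot'],-1)).as_matrix().round(3).tolist())
im,d=capture("side"); cv2.imwrite("pics/s1.png",cv2.resize(im[200:440,180:500],None,fx=2.4,fy=2.4))
for l in("lid_bar","paddle_tread"): print(l,[(w("side",x['xyz']).round(4).tolist(),x['confidence']) for x in landmark_of("side",l)[:1]])
```

```text
[0.458673   0.16768321 0.16234266] [0.03432729 0.88870179 1.22924689] [[0.936, 0.212, 0.281], [0.206, -0.977, 0.052], [0.286, 0.01, -0.958]]
lid_bar []
paddle_tread [([0.457, 0.1747, 0.0627], 0.66)]
```

View pics/s1.png

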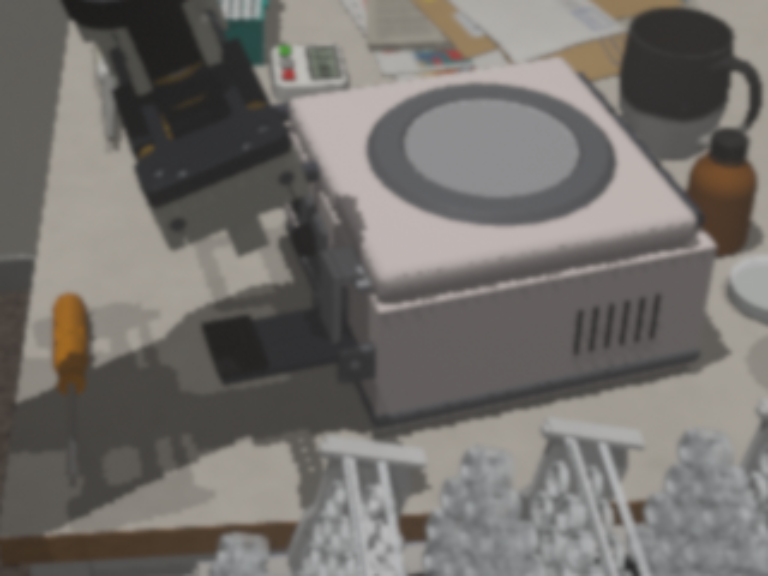

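The crop shows the gripper tilted above the tread, with the tips at about (250,240) and the tread at about (235,345). The way down is clear, so I'll descend slowly.

Call:
carry_out(rot=[[0, 0, 0], [0, 0, 0], [0, 0, 0], [0, 0, 0]], delta_pos=[[-4, 3, -20], [-2, 3, -20], [0, 0, -20], [0, 0, -8]], claw=[0, 0, 0, 0])

```text
time: 4.4
position: [0.4684, 0.1784, 0.1307]
tcp_rot: [-0.007, 0.987, 0.104, 0.121]
wrist_force: [-0.7, -1.2, -0.4]
finger_gap: 0.002
grasp_force: 0.0
```

Run:
```python
from h import *
o=bot.observe();print(o['time'],o['position'],o['qpos'])
```

```text
4.4 [0.46836794 0.17841544 0.13069169] [-0.55770949  0.46170809  0.0330206   2.37428679  0.7477237   0.10634846
 -2.62665465]
```

```bash
cat >> h.py <<'E'
from scipy.spatial.transform import Rotation as Ro
def turn(yaw,pitch=0):
    """rotvec (deg) from the present tool pose to pointing down, tool x at yaw deg"""
    o=bot.observe();R=Ro.from_quat(np.roll(o['tcp_rot'],-1))
    T=Ro.from_euler('z',yaw,degrees=True)*Ro.from_euler('x',180,degrees=True)
    if pitch: T=Ro.from_rotvec(np.radians(pitch)*np.array([-.212,.977,0]))*T
    return (T*R.inv()).as_rotvec(degrees=True).round(2),o['position'].round(4),np.round(o['qpos'],2)
E
python3 -c "
from h import *
print(turn(32))"
```

```text
(array([-4.62, 13.24, 19.83]), array([0.4684, 0.1784, 0.1307]), array([-0.56,  0.46,  0.03,  2.37,  0.75,  0.11, -2.63]))
```

Call:
carry_out(rot=[[-0.9, 2.7, 4], [-0.9, 2.7, 4], [-0.9, 2.7, 4], [-0.9, 2.7, 4], [-0.9, 2.7, 4], [0, 0, 0]], delta_pos=[[0, 0, 10], [0, 0, 10], [-4, 0, 0], [-4, 0, 0], [-4, 0, 0], [-4, -4, 0]], claw=[0, 0, 0, 0, 0, 0])

```text
time: 4.9
position: [0.4537, 0.1737, 0.1432]
tcp_rot: [-0.001, 0.966, 0.257, 0.013]
wrist_force: [0.7, 0.5, 0.4]
finger_gap: 0.003
grasp_force: 0.0
```

```bash
python3 -c "
from h import *
print(turn(32))"
```

```text
(array([-0.5 ,  1.35,  2.21]), array([0.4537, 0.1737, 0.1432]), array([-0.09,  0.5 , -0.54,  2.22,  0.54,  0.52, -2.1 ]))
```

Call:
carry_out(rot=[[-0.5, 1.3, 2.2], [0, 0, 0], [0, 0, 0], [0, 0, 0], [0, 0, 0]], delta_pos=[[-3, 0, -14], [-1, 0, -14], [0, 0, -14], [0, 0, -8], [0, 0, -5]], claw=[0, 0, 0, 0, 0])

```text
time: 5.32
position: [0.4471, 0.1727, 0.087]
tcp_rot: [0.002, 0.962, 0.275, -0.0]
wrist_force: [-3.2, -1.4, 6.5]
finger_gap: 0.005
grasp_force: 3.4
```

Contact is at the expected height with 6.5 N. Pressing on.

Call:
carry_out(rot=[[0, 0, 0], [0, 0, 0], [0, 0, 0], [0, 0, 0], [0, 0, 0]], delta_pos=[[0, 0, -5], [0, 0, -5], [0, 0, -4], [0, 0, -4], [0, 0, 0]], claw=[0, 0, 0, 0, 0])

```text
time: 5.73
position: [0.4477, 0.173, 0.0703]
tcp_rot: [0.002, 0.961, 0.275, 0.001]
wrist_force: [-2.9, -3.0, 16.0]
finger_gap: 0.002
grasp_force: 8.4
```

Call:
carry_out(rot=[[0, 0, 0], [0, 0, 0], [0, 0, 0], [0, 0, 0], [0, 0, 0]], delta_pos=[[0, 0, -2], [0, 0, -2], [0, 0, 0], [0, 0, 0], [0, 0, 0]], claw=[0, 0, 0, 0, 0])

```text
time: 6.15
position: [0.4479, 0.1731, 0.069]
tcp_rot: [0.003, 0.961, 0.275, 0.002]
wrist_force: [-10.0, -5.9, 56.5]
finger_gap: 0.008
grasp_force: 28.5
```

Run:
```python
from h import *
im,d=capture("side"); cv2.imwrite("pics/s2.png",cv2.resize(im[200:440,180:500],None,fx=2.4,fy=2.4))
for l in("lid_bar","paddle_tread"): print(l,[(w("side",x['xyz']).round(4).tolist(),x['confidence']) for x in landmark_of("side",l)[:1]])
print(bot.observe()['position'],bot.observe()['wrist_force'])
```

```text
lid_bar [([0.4631, 0.3046, 0.1345], 0.64)]
paddle_tread [([0.453, 0.1741, 0.0464], 0.56)]
[0.44793658 0.17307719 0.06896617] [-9.28277132 -5.2854488  56.61433408]
```

View pics/s2.png

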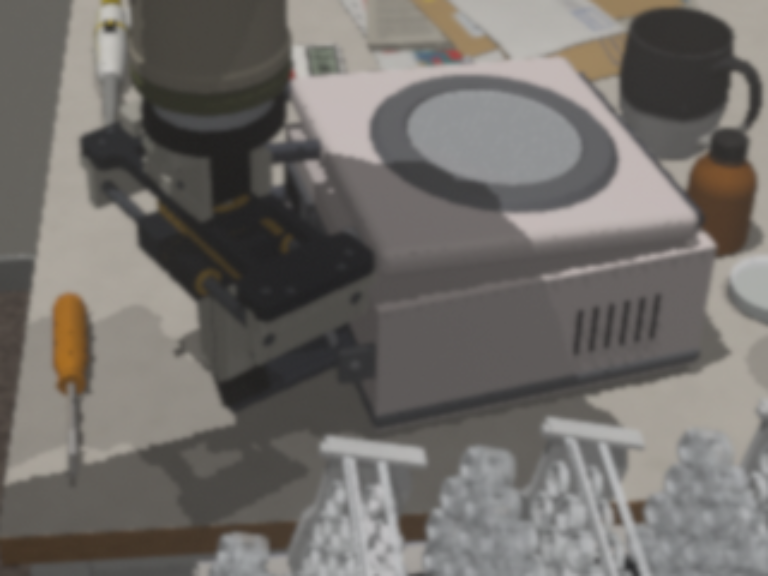

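The crop shows the tread pressed down at about (250,385) and the lid raised. The force rose stiffly to 56 N, so the paddle is on its stop, and the bar's z of 0.1345 confirms the lid has popped. Next I'll retract, turn and go above the bar.

Call:
carry_out(rot=[[0, 0, 0], [0, 0, 0], [0, 0, 0], [0, 0, 0], [0, 0, 0], [0, 0, 0], [0, 0, 7], [0, 0, 7], [0, 0, 7], [0, 0, 7], [0, 0, 7], [0, 0, 7], [0, 0, 7], [0, 0, 7], [0, 0, 7], [0, 0, 7], [0, 0, 0]], delta_pos=[[0, 0, 12], [0, 0, 25], [0, 0, 36], [0, 0, 36], [0, 0, 36], [0, 0, 36], [1.5, 13.2, 0], [1.5, 13.2, 0], [1.5, 13.2, 0], [1.5, 13.2, 0], [1.5, 13.2, 0], [1.5, 13.2, 0], [1.5, 13.2, 0], [1.5, 13.2, 0], [1.5, 13.2, 0], [1.5, 13.2, 0], [0, 0, 0]], claw=[0, 0, 0, 0, 0, 0, 32, 32, 32, 32, 32, 32, 32, 32, 32, 32, 32])

```text
time: 7.72
position: [0.4626, 0.3076, 0.2467]
tcp_rot: [0.001, 0.627, 0.779, 0.002]
wrist_force: [0.5, 0.4, 0.1]
finger_gap: 0.343
grasp_force: 0.0
```

Run:
```python
from h import *
print(turn(102.2),bot.observe()['finger_gap'])
for c in("side","top"):
    im,d=capture(c); cv2.imwrite(f"pics/{c}3.png",im)
    for l in("lid_bar","paddle_tread"): print(c,l,[(w(c,x['xyz']).round(4).tolist(),x['confidence']) for x in landmark_of(c,l)[:1]])
```

```text
(array([-0.12,  0.21, -0.15]), array([0.4626, 0.3076, 0.2467]), array([-0.01,  0.56, -1.  ,  1.94,  0.58,  0.96, -1.08])) 0.3427651439743159
side lid_bar [([0.4634, 0.3052, 0.1329], 0.64)]
side paddle_tread [([0.4528, 0.178, 0.0671], 0.57)]
top lid_bar [([0.4631, 0.3059, 0.1327], 0.89)]
top paddle_tread [([0.4503, 0.1756, 0.0682], 0.56)]
```

View pics/side3.png

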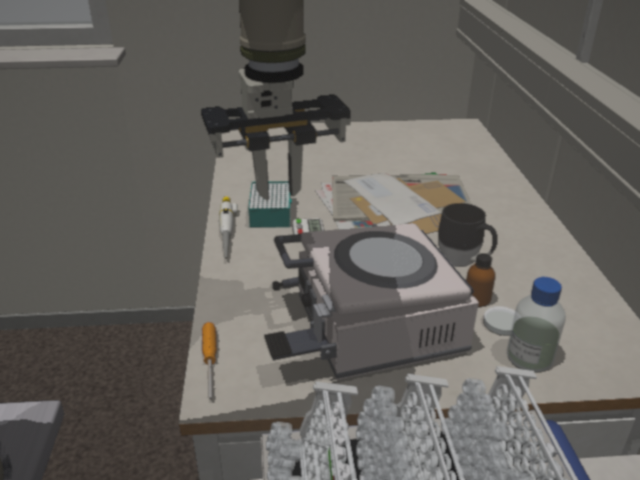

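The view shows the paddle back up at (300,343), the lid ajar, and the open fingers at about (262-298,195) above the bar at (290,250). Descending onto the bar.

Call:
carry_out(rot=[[0, 0, 0], [0, 0, 0], [0, 0, 0], [0, 0, 0], [0, 0, 0], [0, 0, 0]], delta_pos=[[0, -2, -25], [0, 0, -25], [0, 0, -25], [0, 0, -20], [0, 0, -18], [0, 0, 0]], claw=[32, 32, 32, 32, 32, 32])

```text
time: 8.52
position: [0.4619, 0.3016, 0.1307]
tcp_rot: [0.001, 0.63, 0.777, -0.001]
wrist_force: [-0.8, -0.7, 0.5]
finger_gap: 0.346
grasp_force: 0.0
```

No contact on the way down. Closing with a moderate grip.

Call:
carry_out(rot=[[0, 0, 0], [0, 0, 0], [0, 0, 0], [0, 0, 0], [0, 0, 0]], delta_pos=[[0, 0, 0], [0, 0, 0], [0, 0, 0], [0, 0, 0], [0, 0, 0]], claw=[4, 4, 4, 4, 4], squeeze=15)

```text
time: 8.93
position: [0.4656, 0.3043, 0.1348]
tcp_rot: [0.002, 0.63, 0.777, 0.003]
wrist_force: [7.0, 1.6, -2.7]
finger_gap: 0.123
grasp_force: 15.0
```

Run:
```python
from h import *
o=bot.observe();print(o['position'],o['wrist_force'],o['finger_gap']*93,o['grasp_force'],o['qpos'].round(2) if hasattr(o['qpos'],'round') else o['qpos'])
# arc displacement table for bar from 0.08 to 1.047, in mm world
c,s=np.cos(np.radians(12.2)),np.sin(np.radians(12.2))
p=lambda a:np.array([-240*np.cos(a+.017)*c,-240*np.cos(a+.017)*s,240*np.sin(a+.017)])
A=np.linspace(.083,1.047,21)
for a,b in zip(A,A[1:]): print(np.round(p(b)-p(a),1).tolist(),end=',')
```

```text
[0.46555081 0.30425832 0.13484613] [ 6.97717677  1.64018399 -2.70614245] 11.422949611924619 14.998568147420883 [-0.11  0.68 -0.86  2.05  0.77  0.76 -1.25]
[1.4, 0.3, 11.5],[1.9, 0.4, 11.4],[2.5, 0.5, 11.3],[3.0, 0.6, 11.2],[3.5, 0.8, 11.0],[4.0, 0.9, 10.8],[4.5, 1.0, 10.6],[5.0, 1.1, 10.4],[5.5, 1.2, 10.1],[6.0, 1.3, 9.8],[6.4, 1.4, 9.5],[6.9, 1.5, 9.2],[7.3, 1.6, 8.8],[7.7, 1.7, 8.5],[8.1, 1.8, 8.1],[8.5, 1.8, 7.7],[8.8, 1.9, 7.2],[9.2, 2.0, 6.8],[9.5, 2.0, 6.3],[9.7, 2.1, 5.9],
```

Gripped: the 11.4 mm opening matches the 12 mm bar. Lifting along the arc, first half.

Call:
carry_out(rot=[[0, 0, 0], [0, 0, 0], [0, 0, 0], [0, 0, 0], [0, 0, 0], [0, 0, 0], [0, 0, 0], [0, 0, 0], [0, 0, 0], [0, 0, 0], [0, 0, 0]], delta_pos=[[1.4, 0.3, 11.5], [1.9, 0.4, 11.4], [2.5, 0.5, 11.3], [3.0, 0.6, 11.2], [3.5, 0.8, 11.0], [4.0, 0.9, 10.8], [4.5, 1.0, 10.6], [5.0, 1.1, 10.4], [5.5, 1.2, 10.1], [6.0, 1.3, 9.8], [0, 0, 0]], claw=[4, 4, 4, 4, 4, 4, 4, 4, 4, 4, 4], squeeze=20)

```text
time: 9.85
position: [0.5047, 0.3124, 0.2439]
tcp_rot: [0.003, 0.631, 0.776, 0.005]
wrist_force: [12.8, 5.6, -11.0]
finger_gap: 0.122
grasp_force: 20.0
```

Run:
```python
from h import *
o=bot.observe();print(o['wrist_force'],np.round(o['qpos'],2))
for c in("side","top"):
    capture(c); print(c,[(w(c,x['xyz']).round(4).tolist(),x['confidence']) for x in landmark_of(c,"lid_bar")[:1]])
```

```text
[ 12.79178819   5.61011342 -10.99885126] [-0.01  0.6  -0.98  1.87  0.6   0.99 -1.05]
side [([0.502, 0.3132, 0.2425], 0.62)]
top []
```

Call:
carry_out(rot=[[0, 0, 0], [0, 0, 0], [0, 0, 0], [0, 0, 0], [0, 0, 0], [0, 0, 0], [0, 0, 0], [0, 0, 0], [0, 0, 0], [0, 0, 0], [0, 0, 0], [0, 0, 0]], delta_pos=[[6.4, 1.4, 9.5], [6.9, 1.5, 9.2], [7.3, 1.6, 8.8], [7.7, 1.7, 8.5], [8.1, 1.8, 8.1], [8.5, 1.8, 7.7], [8.8, 1.9, 7.2], [9.2, 2.0, 6.8], [9.5, 2.0, 6.3], [9.7, 2.1, 5.9], [0, 0, 0], [0, 0, 0]], claw=[4, 4, 4, 4, 4, 4, 4, 4, 4, 4, 4, 4])

```text
time: 11.05
position: [0.5819, 0.329, 0.3198]
tcp_rot: [0.001, 0.63, 0.777, 0.001]
wrist_force: [-1.1, -1.8, -1.0]
finger_gap: 0.117
grasp_force: 20.0
```

Run:
```python
from h import *
o=bot.observe();print(o['position'],o['wrist_force'],np.round(o['dq'],3))
for c in("side","top"):
    im,d=capture(c);cv2.imwrite(f"pics/{c}4.png",im)
    for l in("lid_bar","paddle_tread"): print(c,l,[(w(c,x['xyz']).round(4).tolist(),x['confidence']) for x in landmark_of(c,l)[:1]])
```

```text
[0.58193527 0.32895339 0.31982705] [-1.05872614 -1.82783858 -1.02047881] [-0.002 -0.002 -0.001  0.025  0.001 -0.006 -0.004]
side lid_bar [([0.5792, 0.3287, 0.3172], 0.92)]
side paddle_tread [([0.4539, 0.1761, 0.0645], 0.58)]
top lid_bar []
top paddle_tread [([0.4501, 0.1761, 0.0703], 0.92)]
```

View pics/side4.png

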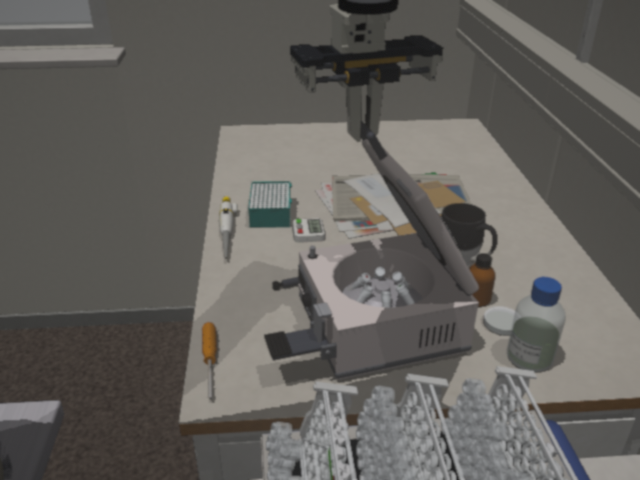

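The lid is held open with the bar at about (370,140) and the paddle up at (295,343). The computed lid angle is about 1.03-1.04 rad. I'll settle briefly and hand in.

Call:
carry_out(rot=[[0, 0, 0], [0, 0, 0], [0, 0, 0], [0, 0, 0], [0, 0, 0], [0, 0, 0]], delta_pos=[[0, 0, 0], [0, 0, 0], [0, 0, 0], [0, 0, 0], [0, 0, 0], [0, 0, 0]], claw=[4, 4, 4, 4, 4, 4])

```text
time: 11.85
position: [0.5819, 0.329, 0.3197]
tcp_rot: [0.001, 0.629, 0.777, 0.0]
wrist_force: [-3.9, -3.8, 4.4]
finger_gap: 0.122
grasp_force: 20.0
```

Run:
```python
from h import *
o=bot.observe();print(o['position'],o['grasp_force'],np.abs(o['dq']).max())
print(bot.finish_job())
```

```text
[0.58187642 0.32901902 0.31972813] 19.99749630689621 0.0013420461303300408
the job is handed in; nothing more can be done
None
```

The job is handed in at about 12 s with no verdict returned: I pressed the paddle to its stop, the lid popped and the paddle came back up, and the gripper is holding the bar steady with the lid at a measured 59–60°.

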